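# Turn the coat-hook board back-up in its clamping jig

## Task

The orange front of the coat-hook board is finished: turn the board over so that its bare wooden back faces up, lay it flat again lengthways along the middle of the jig's raised rubber bed, and then press the toggle clamp's red handle fully down so that the clamp holds the board. Never let the board drop or topple over, and leave the tape, the spool, the marker and the glue bottle where they are.

Things in the scene. Friction and masses are not known exactly. Their poses are not given: they have to be found in the camera images.
- jig: The clamping jig, fixed to the bench; base board 15 mm thick, x -45 to 160 mm, y -90 to 90 mm. Origin on the bench surface under the centre of its raised bed. Its z is up, its y runs along the bed, its x points from the bed towards the toggle clamp (roughly away from the robot).
- bed_top (a point): Centre of the top of the jig's raised, black rubber-faced bed, 35 mm above the bench: 36 mm wide (x), 130 mm long (y), so narrower than the board; axes as the jig. Between the bed and the clamp block, and on the bed's other side, only the 15 mm base board lies below, so fingers can reach down past the board's long edges.
- board_center (a point): Centre (half-way up) of the loose wooden coat-hook board, a plain slab 56 mm wide (its x), 150 mm long (its y), 22 mm thick (its z), 0.1-0.18 kg. z points out of the orange front; the back is bare pale wood with two dark keyhole slots. It starts orange side up along the bed. Either end may lie at either end of the bed. It can stand by itself upright on an end.
- clamp_pin (a point): Pin on which the clamp handle turns, at jig x 115, y 0, z 73 mm; axes as the jig. The clamp stands on a block (jig x 77 to 155, y -35 to 35, top 35 mm) with cheeks up to 83 mm. Open, its steel bar stands upright at jig x 75 to 125, y -10 to 10 mm, up to z 190 mm. Closed, it lies towards -x and its rubber foot meets the board's upper face over the bed's centre.
- clamp_handle (a joint): Angle of the toggle clamp's red handle: 0 = open (as at the start, handle raised 55 degrees above level), 0.87 = fully closed (5 degrees above level, pointing to the jig's +x). It swings down in the jig's x-z plane, needs about 0.15 N m, stays where it is left, and moves the clamp bar with it (1.9 times its angle).
- handle_grip (a point): Point on the middle line of the red handle grip, 95 mm from the handle's pin. The grip is round, 22 mm thick, from 42 to 126 mm from the pin.
- mat: Green cutting mat lying fixed on the bench, 150 mm (its x) by 220 mm (its y), 2 mm thick, origin at the centre of its underside on the bench. Nothing stands on it: a clear place to put the board down or stand it on end.
- tape: Roll of masking tape lying on the bench beyond the mat, 104 mm diameter, 24 mm high; origin at the centre of its underside. Leave it where it is.
- marker: Grey marker pen lying on the bench beside the jig, 135 x 17 x 13 mm; origin at the centre of its underside. Leave it where it is.
- spool: Orange spool, 70 mm diameter, 50 mm high; origin at the centre of its underside. Leave it where it is.
- glue: White glue bottle with a red cap, 56 mm diameter, 170 mm high; origin at the centre of its underside. Leave it where it is.
Things that resemble listed ones, but are neither listed nor needed, are in the scene too. There is more than one size of the part that bears board_center; the job needs the smallest.

How it is judged:
On the way:
1. the board lies turned over on the bed, clamp still open (angle between board_center's own z axis and vertical above 3.03 rad and horizontal distance between board_center and jig below 0.018 m and z of board_center in the frame of jig below 0.051 m and value of joint clamp_handle below 0.6 rad), for 0.2 s.
At the end, for the whole second after the job is handed in: The board lies still and flat (within 5 degrees) on the jig's bed with its bare back up, its centre within 15 mm of the bed's centre and its length within 8 degrees of the bed's, and the clamp handle is pressed down to at least 0.80 rad of its 0.87 (angle between board_center's own z axis and vertical above 3.05 rad and horizontal distance between board_center and jig below 0.015 m and z of board_center in the frame of jig between 0.041 and 0.051 m and angle between the y axis of board_center and the y axis of jig, either way round below 0.15 rad and value of joint clamp_handle above 0.8 rad and linear speed of board below 0.02 m/s); the robot touches nothing.
It fails at once if the board is dropped or topples (faster than 0.85 m/s) (linear speed of board above 0.85 m/s).
It fails at once if the tape, spool, marker or glue bottle is moved more than 30 mm (distance of any of tape, spool, marker, glue from where it was at the start of the episode above 0.03 m).
It also fails if it takes over 72 s, if anything falls off the work surface, if the arm or the gripper's body presses on something with over 40 N, if the wrist force passes 120 N, or if a joint passes its speed limit or range.

## Robot

A 7-joint arm with a two-finger parallel gripper is mounted at the origin on the work surface. World frame = base frame: x ahead of the robot, y to its left, z up, the work surface at z = 0. Lengths are in m, angles in rad, forces in N, time in s.
With the tool pointing down it reaches from about 0.4 to 0.85 m from the base axis. Payload 10.4 kg.
Tool frame: the origin (TCP) lies between the finger pads; the fingertips stand 14 mm ahead of it and the grasp point (between the pads) lies 5 mm behind it; z points along the fingers, y is the direction in which the jaws open and shut (so a half turn about z gives the same grasp; the last joint's range is limited). The gripper opens to 87 mm and grips with 3 to 60 N. Pads are 19 mm wide; open, the fingers measure 117 mm over their backs; the gripper's body (75 mm by 190 mm) begins 51 mm behind the grasp point.
Start: joints at [-1.129, 0.332, -0.065, 1.46, 0.022, 1.35, -0.088], TCP at [0.28, 0.559, 0.237] pointing down, gripper open.
Joint ranges: [-2.6, 2.6], [-0.5, 2.12], [-1.47, 1.34], [0.16, 2.42], [-1.27, 4.41], [0.06, 2.06], [-2.6, 2.6]. Speed limits (rad/s): [2.22, 2.22, 2.79, 2.79, 3.14, 3.14, 3.14].

## Interface

Orientations are given as a unit quaternion [x, y, z, w].
In Python, from bench import readout, camera, calibration, order gives the robot as it stands.
- The arm moves only by the tool apply_moves, never from a script. Its argument "deltas" is a list of rows, each an object with "translation": the shift along the world's x, y, z in m, a list of three; "turn": the turn, a rotation vector about the world's x, y, z in rad, a list of three; "hand": the finger opening in m, from 0 to 0.087. A call has 1 to 5 rows; each row shifts and turns the pose as measured when the row begins; what a row does not reach is not made up. A row lasts 1/10 s, in which the tool goes at most 50 mm and 8.59 degrees, less where a joint would pass 70% of its speed; a pose out of reach is approached as far as the arm can. A call with a gripper value outside its range is refused whole. The fingers move at their own pace and stop on an object; "newtons" is the grip in N (left out, the last holds). Time passes only in rows, so rows that do not move let the fingers close. It gives the time, the measured TCP pose, the force and the opening at its end, in the units of the state.
- readout.read_state(): the state, without advancing time (a new reading comes with each control period).
- camera(name): name is "side" or "top"; returns the picture (480x640x3 uint8, red, green, blue); there is no depth.
- calibration(name): a dict with "fx", "fy", "cx", "cy" (pixels), "D" ([k1, k2, p1, p2, k3] as OpenCV has them; the pictures are not rectified), "extrinsics" (4x4, takes a point from world to camera coordinates). Camera axes: x right, y down, z forward; pixel columns grow to the right and rows downward; lengths in m; the calibration is good to about 2 mm. A picture is of the moment at which its call begins. calibration takes no time and is no camera call.
- order.close_job(): hands the job in, once; it reports no verdict.
The state is a dict: "time": time; "joint_positions": joint angles; "joint_vel": joint speeds; "joint_torque": joint torques, N m; "ee_pos": TCP position; "eef_rot": TCP orientation; "ft_force": force on the tool from outside, world axes, zero at the start; "torque": the same for the moment, N m; "width": finger opening in m.
Only numpy, scipy, OpenCV 4.12 (cv2) and the standard library are available. Lean on these libraries where they do the work, as an engineer would, in place of code of your own. Each camera call takes 0.05 s, during which the arm holds its last target. There are 200 camera calls.

## Working session

There is one attempt and no reset: what is moved stays moved. The work goes in short steps, Python scripts to look and compute and a tool call to move; the robot and the scene stay as the last step left them, time stands still between calls to the robot, and variables do not carry over. Pictures are saved under pics/ and viewed, about 8 in all and at most 12, crops included, and the job is handed in when it is done.

Besides the shell and the picture viewer there is one more tool, called after "Call:" in YAML: its name, and indented under it one key for each argument. apply_moves: Moves the arm, as the interface text tells. Its arguments: {"type":"object","properties":{"deltas":{"type":"array","items":{"type":"object","properties":{"translation":{"type":"array","items":{"type":"number"}},"turn":{"type":"array","items":{"type":"number"}},"hand":{"type":"number"}}}},"newtons":{"type":"number"}},"required":["deltas"]}

```bash
mkdir -p pics; ls; python3 - <<'E'
from bench import readout, camera, calibration
import cv2, numpy as np
print(readout.read_state())
for n in("top","side"):
    c=calibration(n); print(n,{k:np.round(np.array(v),4).tolist() for k,v in c.items()})
    cv2.imwrite(f"pics/{n}0.png",camera(n)[:,:,::-1])
E
```

```text
pics
{'time': 0.0, 'joint_positions': array([-1.12857439,  0.33283606, -0.06470855,  1.46096251,  0.02156073,
        1.3499045 , -0.08853154]), 'joint_vel': array([ 5.71109775e-04,  9.85426090e-04,  2.24653007e-05, -3.28953691e-04,
       -2.74619539e-04,  1.86832271e-04,  8.71121201e-04]), 'joint_torque': array([-3.38757263e-04, -6.23243380e+01,  2.44554406e-02, -3.89920843e+01,
       -6.14532921e-02,  3.96340562e-02,  1.55558328e-04]), 'ee_pos': array([0.27998356, 0.55835415, 0.23576618]), 'eef_rot': array([ 2.30329461e-01,  9.73112448e-01, -6.92396414e-04, -1.50147426e-04]), 'ft_force': array([-0.33108188,  0.29925766, -0.45013044]), 'torque': array([ 0.00668136, -0.04214076,  0.01352495]), 'width': 0.08716512859372451}
top {'fx': 594.4379, 'fy': 594.4379, 'cx': 330.0145, 'cy': 243.8139, 'D': [0.0031, 0.0, 0.0, 0.0, 0.0], 'extrinsics': [[-0.0271, -0.9996, 0.0053, 0.0832], [-0.9948, 0.0264, -0.0984, 0.4748], [0.0983, -0.008, -0.9951, 1.3848], [0.0, 0.0, 0.0, 1.0]]}
side {'fx': 497.7952, 'fy': 497.7952, 'cx': 314.6335, 'cy': 246.5076, 'D': [-0.059, 0.0, 0.0, 0.0, 0.0], 'extrinsics': [[-0.7741, -0.6331, -0.0049, 0.4036], [-0.3074, 0.3826, -0.8713, 0.2261], [0.5535, -0.6729, -0.4908, 1.2251], [0.0, 0.0, 0.0, 1.0]]}
```

View pics/top0.png

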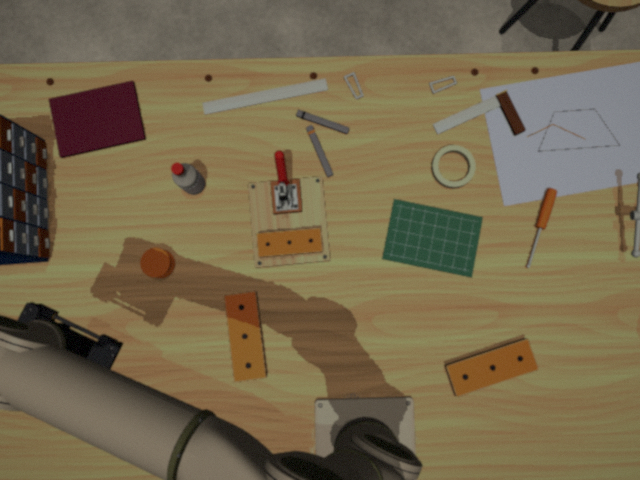

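View pics/side0.png

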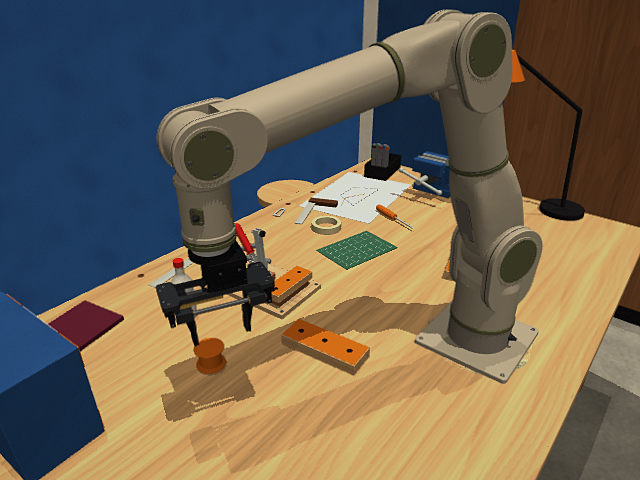

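The top view shows the jig at about (290,222), with the smallest orange board on its bed at (290,242). The mat is at (432,238), the glue bottle at (188,178) and the red handle at (281,165). Two larger look-alike boards lie on the bench. Next I'll measure positions.

```bash
cat > h.py <<'E'
from bench import readout, camera, calibration
import cv2, numpy as np
from scipy.spatial.transform import Rotation as R
def toworld(n,px,z):
    c=calibration(n);K=np.array([[c['fx'],0,c['cx']],[0,c['fy'],c['cy']],[0,0,1]]);E=np.array(c['extrinsics'])
    u=cv2.undistortPoints(np.array(px,float).reshape(-1,1,2),K,np.array(c['D'])).reshape(-1,2)
    d=np.c_[u,np.ones(len(u))]@E[:3,:3]; o=-E[:3,:3].T@E[:3,3]
    return o+d*((z-o[2])/d[:,2])[:,None]
def proj(n,P):
    c=calibration(n);K=np.array([[c['fx'],0,c['cx']],[0,c['fy'],c['cy']],[0,0,1]]);E=np.array(c['extrinsics'])
    return cv2.projectPoints(np.array(P,float).reshape(-1,1,3),cv2.Rodrigues(E[:3,:3])[0],E[:3,3],K,np.array(c['D']))[0].reshape(-1,2)
def rect(mask,z,near):
    cs=cv2.findContours(mask,0,1)[0]; c=[c for c in cs if cv2.contourArea(c)>300 and cv2.pointPolygonTest(c,near,False)>=0][0]
    w=toworld("top",c.reshape(-1,2),z)
    (cx,cy),(a,b),ang=cv2.minAreaRect((w[:,:2]*1000).astype(np.float32)); return np.round([cx,cy,a,b,ang],1)
E
python3 - <<'E'
from h import *
im=cv2.imread("pics/top0.png"); h=cv2.cvtColor(im,cv2.COLOR_BGR2HSV)
o=cv2.morphologyEx(cv2.inRange(h,(5,150,110),(18,255,255)),cv2.MORPH_CLOSE,np.ones((5,5)))
print("board",rect(o,.057,(290,247)))
for p in((245,355),(490,375)):
    try: print(rect(o,.022,p))
    except Exception as e: print(e)
print("mat",rect(cv2.morphologyEx(cv2.inRange(h,(60,60,30),(95,255,255)),cv2.MORPH_CLOSE,np.ones((5,5))),.002,(432,240)))
print("jig corners",np.round(toworld("top",[(249,182),(323,177),(330,261),(257,267)],.015),3).tolist())
print("glue top",toworld("top",[(178,169)],.17), "tape",toworld("top",[(454,166)],.024))
print("handle tip",toworld("top",[(280,152)],.17))
a=cv2.resize(im[130:290,230:350],None,fx=5,fy=3.75*5/3.75,interpolation=cv2.INTER_CUBIC)[:,:]
cv2.imwrite("pics/c1.png",cv2.resize(im[140:280,235:345],(629,800)[:2] if 0 else (471,600),interpolation=cv2.INTER_CUBIC))
E
```

```text
board [480.2 164.9  54.1 146.2   3.2]
[266.7 275.7 198.5  72.3   6.8]
[ 178.9 -298.2   72.8  200.7   16.4]
mat [ 487.7 -176.3  214.9  144.9   76.8]
jig corners [[0.632, 0.261, 0.015], [0.64, 0.083, 0.015], [0.437, 0.071, 0.015], [0.427, 0.245, 0.015]]
glue top [[0.63212863 0.39297303 0.17      ]] tape [[ 0.65651832 -0.23223423  0.024     ]]
handle tip [[0.66372137 0.17379724 0.17      ]]
```

View pics/c1.png

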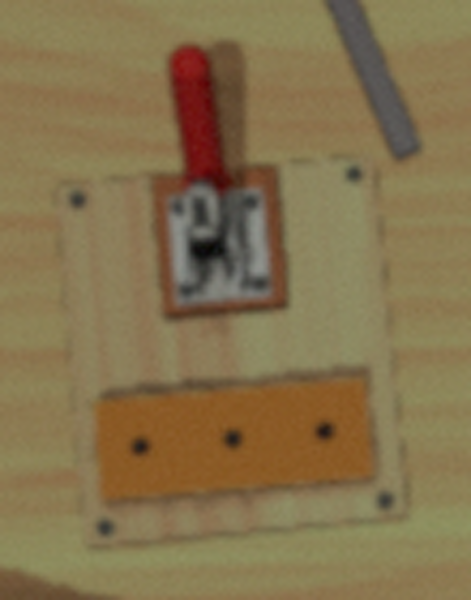

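The crop shows the jig outline with corners at crop (62,188), (372,158), (408,518) and (88,545). The board lies along the bed and the handle is raised. I'll fit the jig pose next.

```bash
python3 - <<'E'
from h import *
from scipy.optimize import least_squares
px=np.array([(62,188),(372,158),(408,518),(88,545)])/4.283+[235,140]-.4
loc=np.array([(.16,.09),(.16,-.09),(-.045,-.09),(-.045,.09)])
def pts(p,L,z): 
    c,s=np.cos(p[2]),np.sin(p[2]); return np.c_[L@np.array([[c,s],[-s,c]])+p[:2],np.full(len(L),z)]
r=least_squares(lambda p:(proj("top",pts(p,loc,.015))-px).ravel(),[.48,.165,.05]); print("jig",r.x,np.round(r.fun,1))
bx=np.array([(97,395),(370,375),(375,475),(103,500)])/4.283+[235,140]-.4
lb=np.array([(.028,.075),(.028,-.075),(-.028,-.075),(-.028,.075)])
r2=least_squares(lambda p:(proj("top",pts(p,lb,.057))-bx).ravel(),[.48,.165,.05]); print("board",r2.x,np.round(r2.fun,1))
print("handle tip pred",proj("top",[[*pts(r.x,np.array([[.115+.126*np.cos(.96),0]]),0)[0,:2],.073+.126*np.sin(.96)]]), "seen",np.array([190,60])/4.283+[235,140])
E
```

```text
jig [0.47640477 0.16340868 0.0648987 ] [-1.1 -0.7  1.1 -0.3  0.5  0.2 -0.4  0.8]
board [0.48153446 0.16348332 0.05335605] [-0.7  0.2  0.2 -0.3  0.9  0.4 -0.4 -0.3]
handle tip pred [[278.95613428 151.4931219 ]] seen [279.3614289  154.00887229]
```

```bash
cat >> h.py <<'E'
JIG=np.array([.477,.1635]); YAW=.06
def rot(t,yaw=YAW):  # tilt t deg: body leans to +y' ; jaws along x'
    t=np.radians(t); Rz=R.from_euler('z',yaw).as_matrix()
    z=Rz@[0,-np.sin(t),-np.cos(t)]; y=Rz@[1,0,0]; return np.c_[np.cross(y,z),y,z]
def plan(grasp,t,yaw=YAW,back=0.):
    """grasp point (world), tilt; back: distance withdrawn along the fingers"""
    s=readout.read_state(); M=rot(t,yaw); p=np.array(grasp)+M[:,2]*(.005-back)
    C=R.from_quat(s['eef_rot']); dr=(R.from_matrix(M)*C.inv()).as_rotvec(); dp=p-s['ee_pos']
    n=max(np.linalg.norm(dp)/.05,np.degrees(np.linalg.norm(dr))/8.59)
    print("t",round(s['time'],2),"dp",np.round(dp,4),"dr",np.round(dr,3),"rows",round(n,1),"w",round(s['width'],4),"F",np.round(s['ft_force'],1),"q",np.round(s['joint_positions'],2))
E
python3 -c "
from h import *
plan([.4785,.209,.046],25,back=.2)"
```

```text
t 0.1 dp [ 0.1935 -0.2671 -0.0131] dr [-0.38  -0.252 -1.028] rows 7.5 w 0.0869 F [-0.6  0.2  0.3] q [-1.13  0.33 -0.06  1.46  0.02  1.35 -0.09]
```

Call:
apply_moves:
  deltas:
    - {"translation": [0.0194,-0.0267,0.002],"turn": [-0.038,-0.025,-0.103],"hand": 0.087}
    - {"translation": [0.0194,-0.0267,0.002],"turn": [-0.038,-0.025,-0.103],"hand": 0.087}
    - {"translation": [0.0194,-0.0267,0.0],"turn": [-0.038,-0.025,-0.103],"hand": 0.087}
    - {"translation": [0.0194,-0.0267,0.0],"turn": [-0.038,-0.025,-0.103],"hand": 0.087}
    - {"translation": [0.0194,-0.0267,0.0],"turn": [-0.038,-0.025,-0.103],"hand": 0.087}

```text
time: 0.6
ee_pos: [0.3755, 0.4222, 0.238]
eef_rot: [0.473, 0.873, -0.081, 0.083]
ft_force: [0.1, 0.3, 0.4]
width: 0.0868
```

Call:
apply_moves:
  deltas:
    - {"translation": [0.0194,-0.0267,0],"turn": [-0.038,-0.025,-0.103],"hand": 0.087}
    - {"translation": [0.0194,-0.0267,0],"turn": [-0.038,-0.025,-0.103],"hand": 0.087}
    - {"translation": [0.0194,-0.0267,0],"turn": [-0.038,-0.025,-0.103],"hand": 0.087}
    - {"translation": [0.0194,-0.0267,-0.002],"turn": [-0.038,-0.025,-0.103],"hand": 0.087}
    - {"translation": [0.0194,-0.0267,-0.005],"turn": [-0.038,-0.025,-0.103],"hand": 0.087}

```text
time: 1.1
ee_pos: [0.4747, 0.2833, 0.2305]
eef_rot: [0.68, 0.698, -0.155, 0.16]
ft_force: [0.9, -0.2, -0.4]
width: 0.0873
```

```bash
python3 -c "
from h import *
plan([.4785,.209,.046],25,back=.2)"
```

```text
t 1.1 dp [-0.0011  0.0079 -0.0078] dr [0.012 0.002 0.033] rows 0.2 w 0.0873 F [ 0.9 -0.2 -0.4] q [-1.01  0.38  0.25  1.49  0.24  1.58 -0.76]
```

Call:
apply_moves:
  deltas:
    - {"translation": [-0.001,0.008,-0.008],"turn": [0.012,0.002,0.033],"hand": 0.087}
    - {"translation": [0.001,-0.017,-0.036],"turn": [0,0,0],"hand": 0.087}
    - {"translation": [0.001,-0.017,-0.036],"turn": [0,0,0],"hand": 0.087}
    - {"translation": [0.001,-0.017,-0.036],"turn": [0,0,0],"hand": 0.087}
    - {"translation": [0,0,0],"turn": [0,0,0],"hand": 0.087}

```text
time: 1.6
ee_pos: [0.4782, 0.2348, 0.1088]
eef_rot: [0.671, 0.709, -0.15, 0.158]
ft_force: [0.3, -0.3, 0.2]
width: 0.0869
```

```bash
python3 -c "
from h import *
plan([.4785,.209,.046],25,back=.0)
cv2.imwrite('pics/s1.png',camera('side')[150:400,150:400,::-1])"
```

```text
t 1.6 dp [ 0.0004 -0.0279 -0.0674] dr [ 0.003 -0.001  0.006] rows 1.5 w 0.0869 F [ 0.3 -0.3  0.2] q [-0.96  0.43  0.25  1.71  0.25  1.31 -0.76]
```

View pics/s1.png

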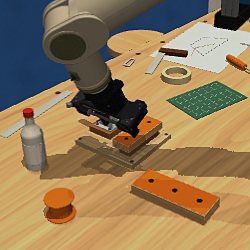

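The side view shows the open gripper coming over the +y end of the board on the bed, clear of the glue bottle at (33,145) and of the clamp. Next I descend and grip.

Call:
apply_moves:
  deltas:
    - {"translation": [0.0,-0.0095,-0.0225],"turn": [0,0,0],"hand": 0.087}
    - {"translation": [0.0,-0.0095,-0.0225],"turn": [0,0,0],"hand": 0.087}
    - {"translation": [0.0,-0.009,-0.0215],"turn": [0,0,0],"hand": 0.087}
    - {"translation": [0,0,0],"turn": [0,0,0],"hand": 0.087}
    - {"translation": [0,0,0],"turn": [0,0,0],"hand": 0.05}
  newtons: 20

```text
time: 2.15
ee_pos: [0.4827, 0.2193, 0.052]
eef_rot: [0.669, 0.712, -0.141, 0.158]
ft_force: [0.6, 0.6, -0.0]
width: 0.0841
```

Call:
apply_moves:
  deltas:
    - {"translation": [0,0,0],"turn": [0,0,0],"hand": 0.05}
    - {"translation": [0,0,0],"turn": [0,0,0],"hand": 0.05}
    - {"translation": [0,0,0],"turn": [0,0,0],"hand": 0.05}
    - {"translation": [0,0,0],"turn": [0,0,0],"hand": 0.05}
  newtons: 50

```text
time: 2.55
ee_pos: [0.4844, 0.2239, 0.0564]
eef_rot: [0.669, 0.713, -0.137, 0.158]
ft_force: [0.3, 0.0, -0.3]
width: 0.0561
```

```bash
python3 -c "
from h import *
plan([.4785,.209,.046],25,back=.0)
plan([.4785,.209,.046+.15],25-90,back=.0)"
```

```text
t 2.55 dp [-0.0057 -0.017  -0.015 ] dr [-0.017  0.015 -0.007] rows 0.5 w 0.0561 F [ 0.3  0.  -0.3] q [-0.94  0.47  0.25  1.77  0.25  1.17 -0.76]
t 2.55 dp [-0.0061 -0.0104  0.1375] dr [1.551 0.111 0.007] rows 10.4 w 0.0561 F [ 0.3  0.  -0.3] q [-0.94  0.47  0.25  1.77  0.25  1.17 -0.76]
```

Call:
apply_moves:
  deltas:
    - {"translation": [0,0,0],"turn": [0,0,0],"hand": 0.087}
    - {"translation": [0,0,0],"turn": [0,0,0],"hand": 0.087}
    - {"translation": [0,0,0],"turn": [0,0,0],"hand": 0.087}

```text
time: 2.85
ee_pos: [0.4846, 0.2241, 0.0568]
eef_rot: [0.669, 0.713, -0.137, 0.158]
ft_force: [0.6, -0.1, 0.6]
width: 0.0726
```

```bash
python3 -c "
from h import *
plan([.4785,.209,.046],25,back=.0)"
```

```text
t 2.85 dp [-0.0059 -0.0172 -0.0154] dr [-0.017  0.015 -0.007] rows 0.5 w 0.0726 F [ 0.6 -0.1  0.6] q [-0.94  0.47  0.25  1.77  0.25  1.17 -0.76]
```

Call:
apply_moves:
  deltas:
    - {"translation": [-0.003,-0.009,-0.004],"turn": [-0.017,0.015,-0.007],"hand": 0.087}
    - {"translation": [-0.003,-0.008,-0.006],"turn": [0,0,0],"hand": 0.087}
    - {"translation": [0,0,0],"turn": [0,0,0],"hand": 0.087}

```text
time: 3.15
ee_pos: [0.4779, 0.205, 0.0457]
eef_rot: [0.669, 0.71, -0.15, 0.158]
ft_force: [0.1, -0.3, 0.2]
width: 0.0862
```

Call:
apply_moves:
  deltas:
    - {"translation": [0,0,0],"turn": [0,0,0],"hand": 0.087}

```text
time: 3.25
ee_pos: [0.4777, 0.2045, 0.0455]
eef_rot: [0.669, 0.71, -0.15, 0.158]
ft_force: [0.1, -0.7, 0.1]
width: 0.0869
```

```bash
python3 -c "
from h import *
plan([.4785,.209,.046],25,back=.0)"
```

```text
t 3.25 dp [ 0.0009  0.0023 -0.004 ] dr [ 0.003 -0.002  0.001] rows 0.1 w 0.0869 F [ 0.1 -0.7  0.1] q [-0.93  0.48  0.26  1.8   0.26  1.16 -0.76]
```

Call:
apply_moves:
  deltas:
    - {"translation": [0.001,0.003,-0.004],"turn": [0,0,0],"hand": 0.087}
    - {"translation": [0,0,0],"turn": [0,0,0],"hand": 0.05}
    - {"translation": [0,0,0],"turn": [0,0,0],"hand": 0.05}
    - {"translation": [0,0,0],"turn": [0,0,0],"hand": 0.05}
    - {"translation": [0,0,0],"turn": [0,0,0],"hand": 0.05}
  newtons: 50

```text
time: 3.75
ee_pos: [0.479, 0.2085, 0.0412]
eef_rot: [0.669, 0.71, -0.15, 0.158]
ft_force: [0.3, 0.1, -0.6]
width: 0.063
```

Call:
apply_moves:
  deltas:
    - {"translation": [0,0,0],"turn": [0,0,0],"hand": 0.05}
    - {"translation": [0,0,0],"turn": [0,0,0],"hand": 0.05}

```text
time: 3.95
ee_pos: [0.4791, 0.2087, 0.0413]
eef_rot: [0.669, 0.711, -0.149, 0.158]
ft_force: [1.1, -0.2, 0.4]
width: 0.0554
```

```bash
python3 -c "
from h import *
plan([.4785,.209,.046],25,back=.0)
cv2.imwrite('pics/s2.png',cv2.resize(camera('side')[200:350,200:350,::-1],None,fx=3,fy=3))"
```

```text
t 3.95 dp [-0.0005 -0.0018  0.0001] dr [ 0.001 -0.001  0.001] rows 0.0 w 0.0554 F [ 1.1 -0.2  0.4] q [-0.93  0.49  0.26  1.79  0.25  1.16 -0.76]
```

Call:
apply_moves:
  deltas:
    - {"translation": [0,0,0.02],"turn": [0,0,0],"hand": 0.05}
    - {"translation": [0,0,0.03],"turn": [0,0,0],"hand": 0.05}
    - {"translation": [0,0,0.035],"turn": [0,0,0],"hand": 0.05}
    - {"translation": [0,0,0.035],"turn": [0,0,0],"hand": 0.05}
    - {"translation": [0,0,0.035],"turn": [0,0,0],"hand": 0.05}

```text
time: 4.5
ee_pos: [0.4751, 0.2061, 0.1962]
eef_rot: [0.668, 0.711, -0.155, 0.157]
ft_force: [-0.1, 0.8, -0.9]
width: 0.0553
```

Call:
apply_moves:
  deltas:
    - {"translation": [0,0,0.035],"turn": [0,0,0],"hand": 0.05}
    - {"translation": [0,0,0.035],"turn": [0,0,0],"hand": 0.05}
    - {"translation": [0,0,0.02],"turn": [0,0,0],"hand": 0.05}
    - {"translation": [0,0,0.005],"turn": [0,0,0],"hand": 0.05}
    - {"translation": [0,0,0],"turn": [0,0,0],"hand": 0.05}

```text
time: 5.0
ee_pos: [0.4752, 0.2061, 0.2988]
eef_rot: [0.669, 0.711, -0.152, 0.156]
ft_force: [0.8, 1.6, -1.2]
width: 0.0556
```

```bash
python3 -c "
from h import *
cv2.imwrite('pics/s2.png',cv2.resize(camera('side')[120:370,150:450,::-1],None,fx=2,fy=2))
plan([.488,-.176,.280],-65)"
```

```text
t 5.05 dp [ 0.0126 -0.3775 -0.0204] dr [ 1.571  0.087 -0.005] rows 10.5 w 0.0553 F [ 0.1 -0.4 -1.6] q [-0.96  0.23  0.28  1.54  0.29  1.64 -0.63]
```

View pics/s2.png

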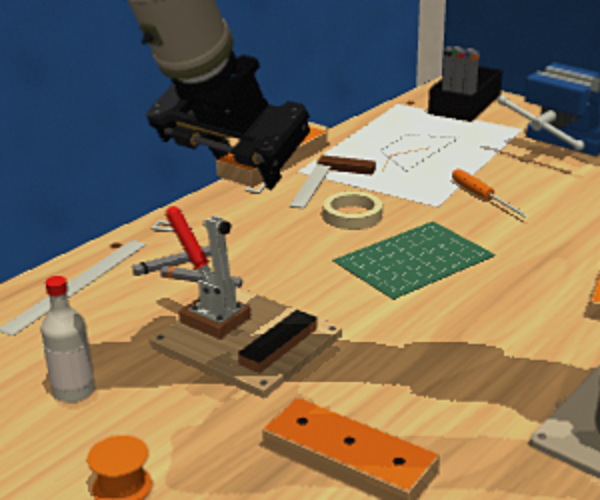

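The board is in the gripper and level, and the bed is clear at (278,340). I'll carry it to the mat while turning it 90°.

Call:
apply_moves:
  deltas:
    - {"translation": [0.001,-0.02,0],"turn": [0.1,0.006,0],"hand": 0.05}
    - {"translation": [0.001,-0.028,0],"turn": [0.112,0.006,0],"hand": 0.05}
    - {"translation": [0.001,-0.028,0],"turn": [0.112,0.006,0],"hand": 0.05}
    - {"translation": [0.001,-0.028,0],"turn": [0.112,0.006,0],"hand": 0.05}
    - {"translation": [0.001,-0.028,0],"turn": [0.112,0.006,0],"hand": 0.05}

```text
time: 5.55
ee_pos: [0.476, 0.0783, 0.2884]
eef_rot: [0.678, 0.733, 0.039, -0.046]
ft_force: [0.6, -0.5, -1.6]
width: 0.0553
```

Call:
apply_moves:
  deltas:
    - {"translation": [0.001,-0.028,0],"turn": [0.112,0.006,0],"hand": 0.05}
    - {"translation": [0.001,-0.028,0],"turn": [0.112,0.006,0],"hand": 0.05}
    - {"translation": [0.001,-0.028,0],"turn": [0.112,0.006,0],"hand": 0.05}
    - {"translation": [0.001,-0.028,0],"turn": [0.112,0.006,0],"hand": 0.05}
    - {"translation": [0.001,-0.028,0],"turn": [0.112,0.006,0],"hand": 0.05}

```text
time: 6.05
ee_pos: [0.479, -0.0674, 0.2857]
eef_rot: [0.637, 0.689, 0.241, -0.248]
ft_force: [0.5, 0.6, -1.0]
width: 0.0554
```

```bash
python3 -c "
from h import *
plan([.488,-.176,.280],-65)"
```

```text
t 6.05 dp [ 0.0087 -0.1041 -0.0078] dr [ 0.426  0.044 -0.008] rows 2.9 w 0.0554 F [ 0.5  0.6 -1. ] q [-0.24  0.28  0.82  1.7  -0.75  1.73  0.75]
```

Call:
apply_moves:
  deltas:
    - {"translation": [0.002,-0.026,-0.002],"turn": [0.107,0.011,-0.002],"hand": 0.05}
    - {"translation": [0.002,-0.026,-0.002],"turn": [0.107,0.011,-0.002],"hand": 0.05}
    - {"translation": [0.002,-0.026,-0.002],"turn": [0.107,0.011,-0.002],"hand": 0.05}
    - {"translation": [0.002,-0.026,-0.002],"turn": [0.105,0.011,-0.002],"hand": 0.05}
    - {"translation": [0,0,0],"turn": [0,0,0],"hand": 0.05}

```text
time: 6.55
ee_pos: [0.485, -0.1677, 0.2626]
eef_rot: [0.592, 0.611, 0.357, -0.385]
ft_force: [-0.4, -0.5, -1.8]
width: 0.0553
```

```bash
python3 -c "
from h import *
cv2.imwrite('pics/s3.png',cv2.resize(camera('side')[100:300,250:450,::-1],None,fx=3,fy=3))
plan([.488,-.176,.122],-65)"
```

```text
t 6.6 dp [ 0.0026 -0.0045 -0.1432] dr [ 0.033 -0.018  0.015] rows 2.9 w 0.0554 F [-0.2  0.1 -1.3] q [ 0.32  0.63  0.52  1.48 -0.95  2.05  0.92]
```

View pics/s3.png

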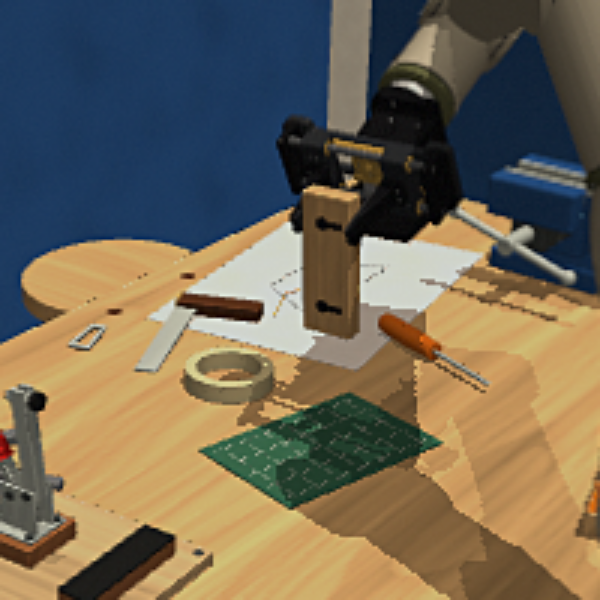

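The bare back faces the camera, with the keyhole slots at (328,223) and (325,307). The board hangs upright above the mat. Joint 6 is close to its limit, so I'll yaw the hand outwards before lowering.

Call:
apply_moves:
  deltas:
    - {"translation": [0,0,0],"turn": [0,0,-0.1],"hand": 0.05}
    - {"translation": [0,0,0],"turn": [0,0,-0.1],"hand": 0.05}
    - {"translation": [0,0,0],"turn": [0,0,-0.1],"hand": 0.05}
    - {"translation": [0,0,0],"turn": [0,0,-0.1],"hand": 0.05}
    - {"translation": [0,0,0],"turn": [0,0,-0.1],"hand": 0.05}

```text
time: 7.1
ee_pos: [0.4864, -0.1618, 0.2622]
eef_rot: [0.729, 0.444, 0.439, -0.28]
ft_force: [-0.8, -0.4, -0.1]
width: 0.0556
```

```bash
python3 -c "
from h import *
plan([.488,-.176,.250],-65,-.46)"
```

```text
t 7.1 dp [ 0.0036 -0.0102 -0.0143] dr [ 0.026 -0.034  0.005] rows 0.4 w 0.0556 F [-0.8 -0.4 -0.1] q [ 0.27  0.38  0.64  1.84 -1.13  1.73  0.74]
```

Call:
apply_moves:
  deltas:
    - {"translation": [0.001,-0.003,-0.025],"turn": [0.013,-0.017,0.002],"hand": 0.05}
    - {"translation": [0.001,-0.003,-0.03],"turn": [0.013,-0.017,0.002],"hand": 0.05}
    - {"translation": [0.001,-0.002,-0.03],"turn": [0,0,0],"hand": 0.05}
    - {"translation": [0,-0.002,-0.02],"turn": [0,0,0],"hand": 0.05}
    - {"translation": [0,0,0],"turn": [0,0,0],"hand": 0.05}

```text
time: 7.6
ee_pos: [0.4888, -0.1653, 0.1595]
eef_rot: [0.716, 0.449, 0.457, -0.277]
ft_force: [1.0, 0.1, -1.9]
width: 0.0557
```

```bash
python3 -c "
from h import *
plan([.488,-.176,.124],-65,-.46)"
```

```text
t 7.6 dp [ 0.0012 -0.0067 -0.0376] dr [ 0.013  0.009 -0.001] rows 0.8 w 0.0557 F [ 1.   0.1 -1.9] q [ 0.34  0.57  0.57  1.89 -1.21  1.68  0.98]
```

Call:
apply_moves:
  deltas:
    - {"translation": [0,-0.003,-0.013],"turn": [0.006,0.005,0],"hand": 0.05}
    - {"translation": [0,-0.003,-0.013],"turn": [0.007,0.004,0],"hand": 0.05}
    - {"translation": [0,0,0],"turn": [0,0,0],"hand": 0.05}

```text
time: 7.9
ee_pos: [0.4899, -0.169, 0.1356]
eef_rot: [0.716, 0.448, 0.455, -0.282]
ft_force: [-0.1, -0.3, -1.4]
width: 0.0555
```

```bash
python3 -c "
from h import *
im=camera('side')[140:300,290:450,::-1]
plan([.488,-.176,.124],-65,-.46)
cv2.imwrite('pics/s4.png',cv2.resize(im,None,fx=3.7,fy=3.7,interpolation=2))"
```

```text
t 7.95 dp [-0.0002 -0.0028 -0.0146] dr [ 0.005  0.003 -0.006] rows 0.3 w 0.0557 F [ 0.3  0.1 -0.9] q [ 0.37  0.62  0.55  1.87 -1.21  1.68  1.01]
```

View pics/s4.png

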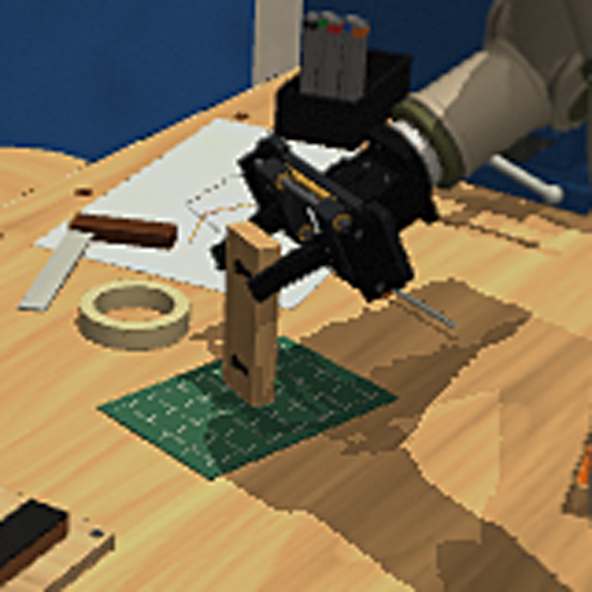

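The board is upright just above the mat, with its bottom at about (250,395). I'll lower it until I feel contact.

Call:
apply_moves:
  deltas:
    - {"translation": [0,-0.001,-0.006],"turn": [0.005,0.003,-0.006],"hand": 0.05}
    - {"translation": [0,-0.001,-0.004],"turn": [0,0,0],"hand": 0.05}

```text
time: 8.15
ee_pos: [0.4908, -0.1713, 0.128]
eef_rot: [0.716, 0.445, 0.457, -0.282]
ft_force: [0.3, 0.5, -1.6]
width: 0.0556
```

Call:
apply_moves:
  deltas:
    - {"translation": [0,0,-0.003],"turn": [0,0,0],"hand": 0.05}

```text
time: 8.25
ee_pos: [0.4909, -0.1715, 0.125]
eef_rot: [0.716, 0.446, 0.457, -0.282]
ft_force: [0.6, 0.9, -1.2]
width: 0.0552
```

Call:
apply_moves:
  deltas:
    - {"translation": [0,0,-0.002],"turn": [0,0,0],"hand": 0.05}

```text
time: 8.35
ee_pos: [0.4909, -0.1716, 0.1229]
eef_rot: [0.716, 0.446, 0.457, -0.282]
ft_force: [-0.2, -0.9, -1.6]
width: 0.0558
```

```bash
python3 -c "
from h import *
plan([.488,-.176,.124],-65,-.46)"
```

```text
t 8.35 dp [-0.0009 -0.0004 -0.001 ] dr [0.002 0.003 0.   ] rows 0.0 w 0.0558 F [-0.2 -0.9 -1.6] q [ 0.39  0.64  0.53  1.87 -1.22  1.67  1.03]
```

Call:
apply_moves:
  deltas:
    - {"translation": [0,0,-0.0015],"turn": [0.002,0.003,0],"hand": 0.05}

```text
time: 8.45
ee_pos: [0.4912, -0.1715, 0.1226]
eef_rot: [0.716, 0.445, 0.458, -0.283]
ft_force: [-2.2, -0.2, 12.5]
width: 0.0559
```

Call:
apply_moves:
  deltas:
    - {"translation": [0,0,-0.0015],"turn": [0,0,0],"hand": 0.05}

```text
time: 8.55
ee_pos: [0.4914, -0.1714, 0.1227]
eef_rot: [0.715, 0.445, 0.459, -0.284]
ft_force: [-4.5, -0.6, 11.5]
width: 0.0557
```

Call:
apply_moves:
  deltas:
    - {"translation": [0,0,-0.0015],"turn": [0,0,0],"hand": 0.05}

```text
time: 8.65
ee_pos: [0.4913, -0.1713, 0.1227]
eef_rot: [0.714, 0.445, 0.46, -0.284]
ft_force: [-4.9, -0.2, 10.1]
width: 0.0558
```

Call:
apply_moves:
  deltas:
    - {"translation": [0,0,0],"turn": [0,0,0],"hand": 0.05}

```text
time: 8.75
ee_pos: [0.4913, -0.1715, 0.123]
eef_rot: [0.714, 0.445, 0.46, -0.284]
ft_force: [-0.6, 0.6, -1.6]
width: 0.0558
```

Call:
apply_moves:
  deltas:
    - {"translation": [0,0,-0.0008],"turn": [0,0,0],"hand": 0.05}
    - {"translation": [0,0,-0.0005],"turn": [0,0,0],"hand": 0.05}
    - {"translation": [0,0,0],"turn": [0,0,0],"hand": 0.05}
  newtons: 4

```text
time: 9.05
ee_pos: [0.4915, -0.1712, 0.1228]
eef_rot: [0.713, 0.445, 0.461, -0.285]
ft_force: [-0.1, 0.8, 1.1]
width: 0.056
```

Call:
apply_moves:
  deltas:
    - {"translation": [0,0,0],"turn": [0,0,0],"hand": 0.062}
    - {"translation": [0,0,0],"turn": [0,0,0],"hand": 0.087}
    - {"translation": [0,0,0],"turn": [0,0,0],"hand": 0.087}
    - {"translation": [0,0,0],"turn": [0,0,0],"hand": 0.087}
    - {"translation": [0,0,0],"turn": [0,0,0],"hand": 0.087}

```text
time: 9.55
ee_pos: [0.4915, -0.1715, 0.1218]
eef_rot: [0.714, 0.445, 0.46, -0.284]
ft_force: [-0.7, -0.2, 1.1]
width: 0.0839
```

```bash
python3 -c "
from h import *
im=camera('side')[140:300,290:450,::-1]
plan([.488,-.176,.124],-65,-.46,back=.12)
cv2.imwrite('pics/s5.png',cv2.resize(im,None,fx=3.7,fy=3.7,interpolation=2))"
```

```text
t 9.6 dp [-0.0498 -0.0979  0.0508] dr [-0.006  0.007 -0.001] rows 2.4 w 0.0853 F [ 0.2 -0.2  0.1] q [ 0.4   0.65  0.52  1.87 -1.22  1.67  1.03]
```

View pics/s5.png

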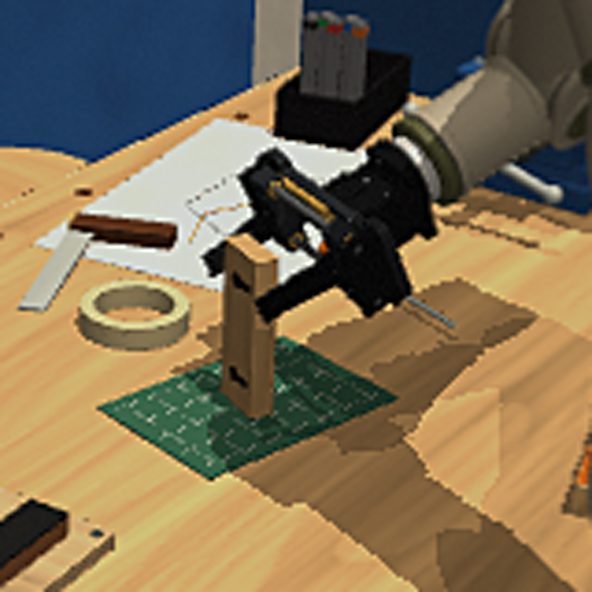

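The board stands upright on the mat and the fingers are open around it. I'll back away, rise, and go over to the other side.

Call:
apply_moves:
  deltas:
    - {"translation": [-0.01,-0.02,0.0105],"turn": [0,0,0],"hand": 0.087}
    - {"translation": [-0.014,-0.028,0.0145],"turn": [0,0,0],"hand": 0.087}
    - {"translation": [-0.014,-0.028,0.0145],"turn": [0,0,0],"hand": 0.087}
    - {"translation": [-0.012,-0.022,0.014],"turn": [0,0,0],"hand": 0.087}
    - {"translation": [0,0,0.03],"turn": [0,0,0],"hand": 0.087}

```text
time: 10.1
ee_pos: [0.4386, -0.2699, 0.2046]
eef_rot: [0.714, 0.444, 0.459, -0.288]
ft_force: [0.4, -0.2, 0.5]
width: 0.0868
```

Call:
apply_moves:
  deltas:
    - {"translation": [0,0,0.045],"turn": [0,0,0],"hand": 0.087}
    - {"translation": [0,0,0.045],"turn": [0,0,0],"hand": 0.087}
    - {"translation": [0,0,0.03],"turn": [0,0,0],"hand": 0.087}

```text
time: 10.4
ee_pos: [0.4373, -0.2707, 0.3279]
eef_rot: [0.715, 0.442, 0.458, -0.289]
ft_force: [0.9, -0.7, 0.3]
width: 0.0872
```

```bash
python3 -c "
from h import *
plan([.4895,-.1755,.122],45,-.46,back=.25)"
```

```text
t 10.4 dp [ 0.1291  0.2505 -0.0326] dr [-1.732  0.851  0.006] rows 12.9 w 0.0872 F [ 0.9 -0.7  0.3] q [ 0.51  0.46  0.63  1.62 -1.1   1.99  0.75]
```

Call:
apply_moves:
  deltas:
    - {"translation": [0.0086,0.0167,0],"turn": [-0.116,0.057,0],"hand": 0.087}
    - {"translation": [0.0086,0.0167,0],"turn": [-0.116,0.057,0],"hand": 0.087}
    - {"translation": [0.0086,0.0167,0],"turn": [-0.116,0.057,0],"hand": 0.087}
    - {"translation": [0.0086,0.0167,0],"turn": [-0.116,0.057,0],"hand": 0.087}
    - {"translation": [0.0086,0.0167,0],"turn": [-0.116,0.057,0],"hand": 0.087}

```text
time: 10.9
ee_pos: [0.4789, -0.193, 0.3311]
eef_rot: [0.829, 0.506, 0.205, -0.119]
ft_force: [0.0, 1.3, -0.7]
width: 0.0868
```

Call:
apply_moves:
  deltas:
    - {"translation": [0.0086,0.0167,0],"turn": [-0.116,0.057,0],"hand": 0.087}
    - {"translation": [0.0086,0.0167,0],"turn": [-0.116,0.057,0],"hand": 0.087}
    - {"translation": [0.0086,0.0167,0],"turn": [-0.116,0.057,0],"hand": 0.087}
    - {"translation": [0.0086,0.0167,0],"turn": [-0.116,0.057,0],"hand": 0.087}
    - {"translation": [0.0086,0.0167,0],"turn": [-0.116,0.057,0],"hand": 0.087}

```text
time: 11.4
ee_pos: [0.5239, -0.1078, 0.3382]
eef_rot: [0.848, 0.521, -0.069, 0.066]
ft_force: [-0.3, -0.8, 0.3]
width: 0.0869
```

```bash
python3 -c "
from h import *
plan([.4895,-.1755,.122],45,-.46,back=.25)"
```

```text
t 11.4 dp [ 0.0426  0.0876 -0.043 ] dr [-0.518  0.303 -0.007] rows 4.0 w 0.0869 F [-0.3 -0.8  0.3] q [-0.32  0.11  0.35  1.54  0.15  1.54 -0.45]
```

Call:
apply_moves:
  deltas:
    - {"translation": [0.0086,0.0175,-0.005],"turn": [-0.104,0.06,-0.001],"hand": 0.087}
    - {"translation": [0.0086,0.0175,-0.01],"turn": [-0.104,0.06,-0.001],"hand": 0.087}
    - {"translation": [0.0086,0.0175,-0.01],"turn": [-0.104,0.06,-0.001],"hand": 0.087}
    - {"translation": [0.0086,0.0175,-0.01],"turn": [-0.104,0.06,-0.001],"hand": 0.087}
    - {"translation": [0.0086,0.0175,-0.008],"turn": [-0.104,0.06,-0.001],"hand": 0.087}

```text
time: 11.9
ee_pos: [0.5695, -0.0148, 0.2989]
eef_rot: [0.781, 0.486, -0.329, 0.212]
ft_force: [0.5, -0.6, 0.6]
width: 0.0873
```

```bash
python3 -c "
from h import *
plan([.4895,-.1755,.122],45,-.46,back=.25)
plan([.4895,-.1755,.122],45,-.46,back=.1)"
```

```text
t 11.9 dp [-0.0031 -0.0055 -0.0037] dr [ 0.022  0.003 -0.008] rows 0.2 w 0.0873 F [ 0.5 -0.6  0.6] q [-0.55  0.54  0.28  1.29  0.46  1.87 -0.71]
t 11.9 dp [-0.0502 -0.1005 -0.1097] dr [ 0.022  0.003 -0.008] rows 3.1 w 0.0873 F [ 0.5 -0.6  0.6] q [-0.55  0.54  0.28  1.29  0.46  1.87 -0.71]
```

Call:
apply_moves:
  deltas:
    - {"translation": [-0.0125,-0.025,-0.027],"turn": [0.011,0.001,-0.004],"hand": 0.087}
    - {"translation": [-0.0125,-0.025,-0.027],"turn": [0.011,0.002,-0.004],"hand": 0.087}
    - {"translation": [-0.0125,-0.025,-0.027],"turn": [0,0,0],"hand": 0.087}
    - {"translation": [-0.009,-0.018,-0.02],"turn": [0,0,0],"hand": 0.087}
    - {"translation": [0,0,0],"turn": [0,0,0],"hand": 0.087}

```text
time: 12.4
ee_pos: [0.5213, -0.1019, 0.1825]
eef_rot: [0.777, 0.494, -0.334, 0.201]
ft_force: [-0.2, -0.6, 0.8]
width: 0.0869
```

```bash
python3 -c "
from h import *
plan([.4895,-.1755,.122],45,-.46)
im=camera('side')[110:300,270:460,::-1]
cv2.imwrite('pics/s6.png',cv2.resize(im,None,fx=3,fy=3,interpolation=2))
im=camera('top')[160:300,360:500,::-1]
cv2.imwrite('pics/t6.png',cv2.resize(im,None,fx=3,fy=3,interpolation=2))"
```

```text
t 12.4 dp [-0.0334 -0.0768 -0.0641] dr [ 0.007 -0.022 -0.014] rows 2.1 w 0.0869 F [-0.2 -0.6  0.8] q [-0.47  0.5   0.29  1.6   0.48  1.59 -0.74]
```

View pics/s6.png

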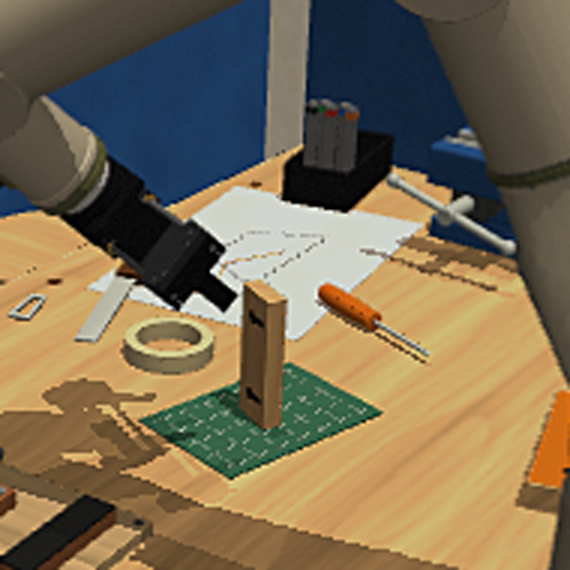

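The gripper is lined up with the board's bare-back side. I'll go in slowly, in two steps.

Call:
apply_moves:
  deltas:
    - {"translation": [-0.007,-0.018,-0.011],"turn": [0.007,-0.022,-0.014],"hand": 0.087}
    - {"translation": [-0.007,-0.016,-0.014],"turn": [0,0,0],"hand": 0.087}
    - {"translation": [-0.007,-0.016,-0.014],"turn": [0,0,0],"hand": 0.087}
    - {"translation": [0,0,0],"turn": [0,0,0],"hand": 0.087}

```text
time: 12.9
ee_pos: [0.5076, -0.1454, 0.1486]
eef_rot: [0.786, 0.49, -0.318, 0.204]
ft_force: [0.3, -0.9, -0.2]
width: 0.0872
```

```bash
python3 -c "
from h import *
plan([.4895,-.1755,.122],45,-.46)"
```

```text
t 12.9 dp [-0.0197 -0.0333 -0.0301] dr [-0.005  0.014 -0.009] rows 1.0 w 0.0872 F [ 0.3 -0.9 -0.2] q [-0.43  0.48  0.31  1.7   0.5   1.46 -0.76]
```

Call:
apply_moves:
  deltas:
    - {"translation": [-0.008,-0.012,-0.009],"turn": [-0.005,0.014,-0.009],"hand": 0.087}
    - {"translation": [-0.006,-0.01,-0.01],"turn": [0,0,0],"hand": 0.087}
    - {"translation": [-0.004,-0.006,-0.006],"turn": [0,0,0],"hand": 0.087}
    - {"translation": [0,0,0],"turn": [0,0,0],"hand": 0.087}

```text
time: 13.3
ee_pos: [0.4914, -0.1723, 0.1237]
eef_rot: [0.785, 0.488, -0.323, 0.202]
ft_force: [0.2, -0.3, 0.6]
width: 0.0875
```

```bash
python3 -c "
from h import *
plan([.4895,-.1755,.122],45,-.46)"
```

```text
t 13.3 dp [-0.0035 -0.0063 -0.0053] dr [-0.002  0.003 -0.003] rows 0.2 w 0.0875 F [ 0.2 -0.3  0.6] q [-0.4   0.49  0.32  1.76  0.51  1.39 -0.76]
```

Call:
apply_moves:
  deltas:
    - {"translation": [-0.0035,-0.006,-0.005],"turn": [-0.002,0.003,-0.003],"hand": 0.087}
    - {"translation": [0,0,0],"turn": [0,0,0],"hand": 0.087}
    - {"translation": [0,0,0],"turn": [0,0,0],"hand": 0.062}
    - {"translation": [0,0,0],"turn": [0,0,0],"hand": 0.062}
    - {"translation": [0,0,0],"turn": [0,0,0],"hand": 0.062}

```text
time: 13.8
ee_pos: [0.4886, -0.1778, 0.1188]
eef_rot: [0.785, 0.487, -0.325, 0.202]
ft_force: [-0.1, -0.6, 0.5]
width: 0.0705
```

Call:
apply_moves:
  deltas:
    - {"translation": [0,0,0],"turn": [0,0,0],"hand": 0.062}
    - {"translation": [0,0,0],"turn": [0,0,0],"hand": 0.05}
    - {"translation": [0,0,0],"turn": [0,0,0],"hand": 0.05}
    - {"translation": [0,0,0],"turn": [0,0,0],"hand": 0.05}
  newtons: 15

```text
time: 14.2
ee_pos: [0.489, -0.1773, 0.1189]
eef_rot: [0.785, 0.488, -0.324, 0.202]
ft_force: [-0.3, 0.2, -0.4]
width: 0.0559
```

Call:
apply_moves:
  deltas:
    - {"translation": [0,0,0],"turn": [0,0,0],"hand": 0.05}
    - {"translation": [0,0,0],"turn": [0,0,0],"hand": 0.05}
  newtons: 50

```text
time: 14.4
ee_pos: [0.489, -0.1774, 0.1189]
eef_rot: [0.785, 0.488, -0.324, 0.202]
ft_force: [0.5, 0.1, 0.4]
width: 0.0559
```

```bash
python3 -c "
from h import *
plan([.4895,-.1755,.122],45,-.46)
im=camera('side')[110:300,270:460,::-1]
cv2.imwrite('pics/s7.png',cv2.resize(im,None,fx=3,fy=3,interpolation=2))"
```

```text
t 14.4 dp [-0.0011 -0.0013 -0.0004] dr [-0.     0.002 -0.001] rows 0.0 w 0.0559 F [0.5 0.1 0.4] q [-0.4   0.49  0.32  1.77  0.51  1.38 -0.76]
```

View pics/s7.png

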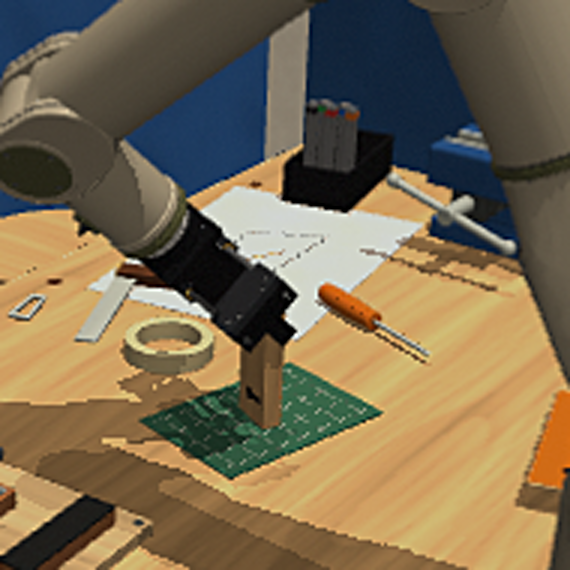

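The board is gripped from the bare-back side and still upright. I'll lift it straight up, then plan the turn towards the jig.

Call:
apply_moves:
  deltas:
    - {"translation": [0,0,0.02],"turn": [0,0,0],"hand": 0.05}
    - {"translation": [0,0,0.035],"turn": [0,0,0],"hand": 0.05}
    - {"translation": [0,0,0.035],"turn": [0,0,0],"hand": 0.05}
    - {"translation": [0,0,0.035],"turn": [0,0,0],"hand": 0.05}
    - {"translation": [0,0,0.035],"turn": [0,0,0],"hand": 0.05}

```text
time: 14.95
ee_pos: [0.4856, -0.1768, 0.2792]
eef_rot: [0.783, 0.489, -0.328, 0.2]
ft_force: [1.6, 0.2, -0.7]
width: 0.0552
```

Call:
apply_moves:
  deltas:
    - {"translation": [0,0,0.01],"turn": [0,0,0.1],"hand": 0.05}
    - {"translation": [0,0.01,0],"turn": [0,0,0.105],"hand": 0.05}
    - {"translation": [0,0.01,0],"turn": [0,0,0.105],"hand": 0.05}
    - {"translation": [0,0.01,0],"turn": [0,0,0.105],"hand": 0.05}
    - {"translation": [0,0.01,0],"turn": [0,0,0.105],"hand": 0.05}

```text
time: 15.45
ee_pos: [0.4874, -0.1373, 0.2943]
eef_rot: [0.628, 0.677, -0.261, 0.281]
ft_force: [0.5, 0.4, -1.8]
width: 0.0555
```

```bash
python3 -c "
from h import *
plan([.4797,.1182,.30],-45)"
```

```text
t 15.45 dp [-0.0079  0.2591  0.0022] dr [ 1.568  0.106 -0.012] rows 10.5 w 0.0555 F [ 0.5  0.4 -1.8] q [-0.53  0.03  0.23  1.9   0.76  1.47 -0.41]
```

Call:
apply_moves:
  deltas:
    - {"translation": [-0.0005,0.0185,0],"turn": [0.112,0.0075,-0.001],"hand": 0.05}
    - {"translation": [-0.0005,0.0185,0],"turn": [0.112,0.0075,-0.001],"hand": 0.05}
    - {"translation": [-0.0005,0.0185,0],"turn": [0.112,0.0075,-0.001],"hand": 0.05}
    - {"translation": [-0.0005,0.0185,0],"turn": [0.112,0.0075,-0.001],"hand": 0.05}
    - {"translation": [-0.0005,0.0185,0],"turn": [0.112,0.0075,-0.001],"hand": 0.05}

```text
time: 15.95
ee_pos: [0.4823, -0.0381, 0.293]
eef_rot: [0.674, 0.732, -0.067, 0.077]
ft_force: [0.0, -0.0, -2.1]
width: 0.0554
```

Call:
apply_moves:
  deltas:
    - {"translation": [-0.0005,0.0185,0],"turn": [0.112,0.0075,-0.001],"hand": 0.05}
    - {"translation": [-0.0005,0.0185,0],"turn": [0.112,0.0075,-0.001],"hand": 0.05}
    - {"translation": [-0.0005,0.0185,0],"turn": [0.112,0.0075,-0.001],"hand": 0.05}
    - {"translation": [-0.0005,0.0185,0],"turn": [0.112,0.0075,-0.001],"hand": 0.05}
    - {"translation": [-0.0005,0.0185,0],"turn": [0.112,0.0075,-0.001],"hand": 0.05}

```text
time: 16.45
ee_pos: [0.4805, 0.0575, 0.296]
eef_rot: [0.668, 0.72, 0.135, -0.132]
ft_force: [-0.4, 0.4, -0.8]
width: 0.0557
```

```bash
python3 -c "
from h import *
plan([.4797,.1182,.30],-45)"
```

```text
t 16.45 dp [-0.001   0.0642  0.0005] dr [ 0.404  0.044 -0.007] rows 2.7 w 0.0557 F [-0.4  0.4 -0.8] q [-0.39 -0.01  0.43  1.78 -0.38  1.41  0.19]
```

Call:
apply_moves:
  deltas:
    - {"translation": [0,0.016,0],"turn": [0.101,0.011,-0.002],"hand": 0.05}
    - {"translation": [0,0.016,0],"turn": [0.101,0.011,-0.002],"hand": 0.05}
    - {"translation": [0,0.016,0],"turn": [0.101,0.011,-0.002],"hand": 0.05}
    - {"translation": [0,0.016,0],"turn": [0.101,0.011,-0.001],"hand": 0.05}
    - {"translation": [0,0,0],"turn": [0,0,0],"hand": 0.05}

```text
time: 16.95
ee_pos: [0.4804, 0.1219, 0.2955]
eef_rot: [0.633, 0.668, 0.268, -0.284]
ft_force: [-0.9, -0.5, -1.6]
width: 0.056
```

```bash
python3 -c "
from h import *
plan([.4797,.1182,.12],-45)
im=camera('side')[110:300,230:420,::-1]
cv2.imwrite('pics/s8.png',cv2.resize(im,None,fx=3,fy=3,interpolation=2))"
```

```text
t 16.95 dp [-0.0009 -0.0002 -0.1791] dr [-0.018 -0.002  0.005] rows 3.6 w 0.056 F [-0.9 -0.5 -1.6] q [-0.31  0.1   0.5   1.85 -0.82  1.49  0.43]
```

Call:
apply_moves:
  deltas:
    - {"translation": [-0.001,0,-0.02],"turn": [-0.018,-0.002,0.005],"hand": 0.05}
    - {"translation": [0,0,-0.035],"turn": [0,0,0],"hand": 0.05}
    - {"translation": [0,0,-0.035],"turn": [0,0,0],"hand": 0.05}
    - {"translation": [0,0,-0.035],"turn": [0,0,0],"hand": 0.05}
    - {"translation": [0,0,-0.03],"turn": [0,0,0],"hand": 0.05}

```text
time: 17.5
ee_pos: [0.483, 0.1188, 0.143]
eef_rot: [0.632, 0.68, 0.26, -0.267]
ft_force: [0.6, 0.3, -2.4]
width: 0.056
```

Call:
apply_moves:
  deltas:
    - {"translation": [0,0,-0.02],"turn": [0,0,0],"hand": 0.05}
    - {"translation": [0,0,-0.01],"turn": [0,0,0],"hand": 0.05}
    - {"translation": [0,0,0],"turn": [0,0,0],"hand": 0.05}

```text
time: 17.8
ee_pos: [0.4819, 0.1184, 0.1098]
eef_rot: [0.632, 0.682, 0.256, -0.265]
ft_force: [1.3, 0.3, -0.3]
width: 0.0555
```

```bash
python3 -c "
from h import *
plan([.4797,.1182,.0477],-45)
im=camera('side')[160:310,220:370,::-1]
im2=camera('top')[170:290,230:350,::-1]
cv2.imwrite('pics/s9.png',np.hstack([cv2.resize(im,(400,400),interpolation=2),cv2.resize(im2,(400,400),interpolation=2)]))"
```

```text
t 17.8 dp [-0.0025  0.0033 -0.0656] dr [ 0.029  0.016 -0.011] rows 1.3 w 0.0555 F [ 1.3  0.3 -0.3] q [-0.28  0.35  0.47  2.   -0.95  1.26  0.77]
```

View pics/s9.png

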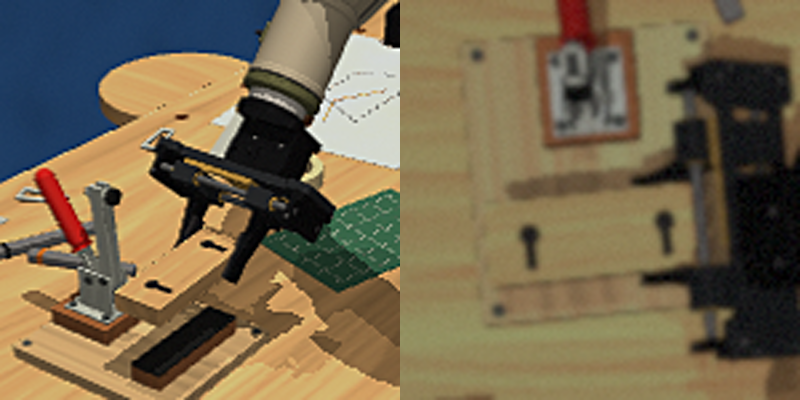

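The board is above the bed with its bare back up. The side view shows the black bed below it at (185,345) and the hand clear of the clamp. Next I lower the board.

Call:
apply_moves:
  deltas:
    - {"translation": [-0.001,0.001,-0.02],"turn": [0.015,0.008,-0.006],"hand": 0.05}
    - {"translation": [-0.001,0.001,-0.02],"turn": [0.014,0.008,-0.005],"hand": 0.05}
    - {"translation": [0,0.001,-0.012],"turn": [0,0,0],"hand": 0.05}
    - {"translation": [0,0,0],"turn": [0,0,0],"hand": 0.05}

```text
time: 18.3
ee_pos: [0.4848, 0.1215, 0.0638]
eef_rot: [0.631, 0.674, 0.267, -0.275]
ft_force: [-0.0, 0.3, -1.7]
width: 0.0557
```

```bash
python3 -c "
from h import *
plan([.4797,.1182,.0477],-45)"
```

```text
t 18.3 dp [-0.0053  0.0002 -0.0196] dr [-0.001  0.013 -0.001] rows 0.4 w 0.0557 F [-0.   0.3 -1.7] q [-0.24  0.45  0.44  2.02 -1.03  1.23  0.88]
```

Call:
apply_moves:
  deltas:
    - {"translation": [-0.004,0,-0.006],"turn": [-0.001,0.012,-0.001],"hand": 0.05}
    - {"translation": [-0.002,0,-0.006],"turn": [0,0,0],"hand": 0.05}
    - {"translation": [0,0,-0.002],"turn": [0,0,0],"hand": 0.05}

```text
time: 18.6
ee_pos: [0.4799, 0.1215, 0.0516]
eef_rot: [0.633, 0.673, 0.264, -0.277]
ft_force: [0.5, 0.7, -1.0]
width: 0.0558
```

```bash
python3 -c "
from h import *
plan([.4797,.1182,.0477],-45)"
```

```text
t 18.6 dp [-0.0005  0.0002 -0.0074] dr [ 0.     0.004 -0.   ] rows 0.1 w 0.0558 F [ 0.5  0.7 -1. ] q [-0.24  0.47  0.43  2.03 -1.04  1.22  0.9 ]
```

Call:
apply_moves:
  deltas:
    - {"translation": [0,0,-0.004],"turn": [0,0.004,0],"hand": 0.05}

```text
time: 18.7
ee_pos: [0.4802, 0.1215, 0.0479]
eef_rot: [0.633, 0.673, 0.263, -0.278]
ft_force: [-0.1, -0.3, -2.4]
width: 0.0557
```

Call:
apply_moves:
  deltas:
    - {"translation": [0,0,-0.002],"turn": [0,0,0],"hand": 0.05}

```text
time: 18.8
ee_pos: [0.4803, 0.1216, 0.0457]
eef_rot: [0.633, 0.673, 0.263, -0.278]
ft_force: [0.7, -0.4, -1.7]
width: 0.0558
```

Call:
apply_moves:
  deltas:
    - {"translation": [0,0,-0.0015],"turn": [0,0,0],"hand": 0.05}

```text
time: 18.9
ee_pos: [0.4804, 0.1216, 0.0442]
eef_rot: [0.633, 0.673, 0.263, -0.278]
ft_force: [-0.3, 0.1, -1.6]
width: 0.0556
```

Call:
apply_moves:
  deltas:
    - {"translation": [0,0,-0.001],"turn": [0,0,0],"hand": 0.05}

```text
time: 19.0
ee_pos: [0.4804, 0.1215, 0.0433]
eef_rot: [0.633, 0.673, 0.263, -0.278]
ft_force: [-3.3, -4.2, 10.6]
width: 0.0552
```

Call:
apply_moves:
  deltas:
    - {"translation": [0,0,-0.0005],"turn": [0,0,0],"hand": 0.05}
    - {"translation": [0,0,-0.0003],"turn": [0,0,0],"hand": 0.05}
    - {"translation": [0,0,0],"turn": [0,0,0],"hand": 0.05}
  newtons: 4

```text
time: 19.3
ee_pos: [0.4805, 0.1216, 0.0433]
eef_rot: [0.633, 0.673, 0.263, -0.279]
ft_force: [0.0, -0.6, 0.0]
width: 0.0562
```

Call:
apply_moves:
  deltas:
    - {"translation": [0,0,0],"turn": [0,0,0],"hand": 0.062}
    - {"translation": [0,0,0],"turn": [0,0,0],"hand": 0.087}
    - {"translation": [0,0,0],"turn": [0,0,0],"hand": 0.087}
    - {"translation": [0,0,0],"turn": [0,0,0],"hand": 0.087}
    - {"translation": [0,0,0],"turn": [0,0,0],"hand": 0.087}

```text
time: 19.8
ee_pos: [0.4808, 0.1218, 0.043]
eef_rot: [0.633, 0.673, 0.263, -0.278]
ft_force: [-0.4, 0.1, -0.3]
width: 0.0836
```

```bash
python3 -c "
from h import *
plan([.4797,.1182,.0477],-45,back=.12)"
```

```text
t 19.8 dp [ 0.0038 -0.0848  0.086 ] dr [-0.001  0.002 -0.   ] rows 2.4 w 0.0836 F [-0.4  0.1 -0.3] q [-0.23  0.49  0.43  2.02 -1.06  1.22  0.92]
```

Backing out along the fingers, then up and away, so the top camera can check the placement.

Call:
apply_moves:
  deltas:
    - {"translation": [0,0,0],"turn": [0,0,0],"hand": 0.087}
    - {"translation": [0.001,-0.015,0.015],"turn": [0,0,0],"hand": 0.087}
    - {"translation": [0.001,-0.025,0.025],"turn": [0,0,0],"hand": 0.087}
    - {"translation": [0.001,-0.025,0.025],"turn": [0,0,0],"hand": 0.087}
    - {"translation": [0.001,-0.025,0.025],"turn": [0,0,0],"hand": 0.087}

```text
time: 20.3
ee_pos: [0.4813, 0.0333, 0.133]
eef_rot: [0.631, 0.674, 0.261, -0.282]
ft_force: [-0.4, -0.5, -0.9]
width: 0.087
```

Call:
apply_moves:
  deltas:
    - {"translation": [0,-0.02,0.045],"turn": [0,0,0],"hand": 0.087}
    - {"translation": [0,-0.02,0.045],"turn": [0,0,0],"hand": 0.087}
    - {"translation": [0,-0.01,0.045],"turn": [0,0,0],"hand": 0.087}
    - {"translation": [0,0,0.045],"turn": [0,0,0],"hand": 0.06}
    - {"translation": [0,0,0.02],"turn": [0,0,0],"hand": 0.03}

```text
time: 20.8
ee_pos: [0.4793, -0.0231, 0.3409]
eef_rot: [0.634, 0.672, 0.26, -0.281]
ft_force: [0.4, -0.5, -0.4]
width: 0.0783
```

```bash
cat >> h.py <<'E'
def rot2(yaw,p):  # tool pointing down, tilted by p deg (body leans to +x'), jaws along +x' turned 90: y'
    p=np.radians(p); Rz=R.from_euler('z',yaw).as_matrix()
    z=Rz@[-np.sin(p),0,-np.cos(p)]; y=Rz@[0,1,0]; return np.c_[np.cross(y,z),y,z]
E
python3 - <<'E'
from h import *
plan([.4797,.1182,.0477],-45)
im=camera('top')[:,:,::-1]; cv2.imwrite('pics/t9.png',im)
cv2.imwrite("pics/c9.png",cv2.resize(im[140:280,235:345],(471,600),interpolation=2))
E
```

```text
t 20.8 dp [ 2.000e-04  1.449e-01 -2.968e-01] dr [ 0.    -0.007 -0.   ] rows 6.6 w 0.0783 F [ 0.4 -0.5 -0.4] q [-0.12  0.2   0.61  1.66 -0.77  1.77  0.58]
```

View pics/c9.png

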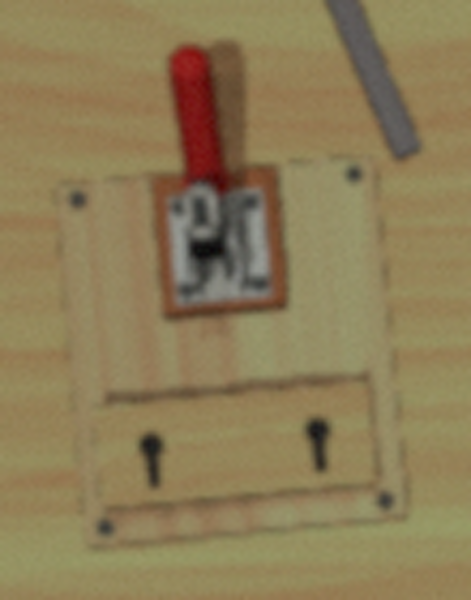

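The bare back with both keyhole slots, at crop (152,460) and (318,445), lies square along the bed. The outline is at about (104,403)-(375,495), within 2-3 mm of the jig's middle. The clamp is still open. Next is the handle.

```bash
cat >> h.py <<'E'
def plan2(jx,z,jy=0.):
    s=readout.read_state(); c,n=np.cos(YAW),np.sin(YAW)
    p=np.array([JIG[0]+c*jx-n*jy,JIG[1]+n*jx+c*jy,z]); C=R.from_quat(s['eef_rot'])
    dr=(R.from_matrix(rot2(YAW,0))*C.inv()).as_rotvec()
    print("t",round(s['time'],2),"dp",np.round(p-s['ee_pos'],4),"dr",np.round(dr,3),"w",round(s['width'],4),"F",np.round(s['ft_force'],1),"q",np.round(s['joint_positions'],2))
E
python3 - <<'E'
from h import *
from scipy.optimize import least_squares
bx=np.array([(103,400),(370,377),(376,483),(105,507)])/4.283+[235,140]-.4
lb=np.array([(.028,.075),(.028,-.075),(-.028,-.075),(-.028,.075)])
def pts(p,L,z):
    c,s=np.cos(p[2]),np.sin(p[2]); return np.c_[L@np.array([[c,s],[-s,c]])+p[:2],np.full(len(L),z)]
r2=least_squares(lambda p:(proj("top",pts(p,lb,.057))-bx).ravel(),[.48,.165,.05]); print("board",r2.x,np.round(r2.fun,1))
plan2(.148,.30)
E
```

```text
board [0.47852025 0.16233047 0.05515629] [-1.6  0.4  0.7  0.5  1.2 -0.3 -0.3 -0.6]
t 20.85 dp [ 0.1451  0.1957 -0.0428] dr [-0.572 -0.653  1.484] w 0.0742 F [ 0.3 -0.6  2.7] q [-0.12  0.2   0.61  1.65 -0.77  1.77  0.58]
```

Call:
apply_moves:
  deltas:
    - {"translation": [0.011,0.015,0.01],"turn": [-0.044,-0.05,0.114],"hand": 0}
    - {"translation": [0.011,0.015,0],"turn": [-0.044,-0.05,0.114],"hand": 0}
    - {"translation": [0.011,0.015,0],"turn": [-0.044,-0.05,0.114],"hand": 0}
    - {"translation": [0.011,0.015,0],"turn": [-0.044,-0.05,0.114],"hand": 0}
    - {"translation": [0.011,0.015,0],"turn": [-0.044,-0.05,0.114],"hand": 0}
  newtons: 10

```text
time: 21.35
ee_pos: [0.5354, 0.0487, 0.3538]
eef_rot: [0.406, 0.879, 0.173, -0.182]
ft_force: [-0.5, -0.2, 0.4]
width: 0.0347
```

Call:
apply_moves:
  deltas:
    - {"translation": [0.011,0.015,0],"turn": [-0.044,-0.05,0.114],"hand": 0}
    - {"translation": [0.011,0.015,0],"turn": [-0.044,-0.05,0.114],"hand": 0}
    - {"translation": [0.011,0.015,0],"turn": [-0.044,-0.05,0.114],"hand": 0}
    - {"translation": [0.011,0.015,0],"turn": [-0.044,-0.05,0.114],"hand": 0}
    - {"translation": [0.011,0.015,0],"turn": [-0.044,-0.05,0.114],"hand": 0}

```text
time: 21.85
ee_pos: [0.5926, 0.1273, 0.3516]
eef_rot: [0.124, 0.988, 0.062, -0.065]
ft_force: [-0.2, 0.4, -0.3]
width: 0.0022
```

```bash
python3 -c "
from h import *
plan2(.148,.30)"
```

```text
t 21.85 dp [ 0.0321  0.0451 -0.0516] dr [-0.121 -0.135  0.309] w 0.0022 F [-0.2  0.4 -0.3] q [-0.46  0.33  0.36  1.26 -0.27  1.67  1.19]
```

Call:
apply_moves:
  deltas:
    - {"translation": [0.011,0.015,-0.005],"turn": [-0.04,-0.045,0.103],"hand": 0}
    - {"translation": [0.011,0.015,-0.01],"turn": [-0.04,-0.045,0.103],"hand": 0}
    - {"translation": [0.01,0.015,-0.02],"turn": [-0.04,-0.045,0.103],"hand": 0}
    - {"translation": [0,0,-0.015],"turn": [0,0,0],"hand": 0}
    - {"translation": [0,0,0],"turn": [0,0,0],"hand": 0}

```text
time: 22.35
ee_pos: [0.6249, 0.1806, 0.2975]
eef_rot: [-0.044, 0.999, -0.002, 0.002]
ft_force: [0.3, -0.4, -0.4]
width: 0.0004
```

```bash
python3 -c "
from h import *
plan2(.148,.20)"
```

```text
t 22.35 dp [-0.0002 -0.0082 -0.0975] dr [ 0.005  0.004 -0.028] w 0.0004 F [ 0.3 -0.4 -0.4] q [-0.56  0.37  0.29  1.31 -0.1   1.48  1.37]
```

Call:
apply_moves:
  deltas:
    - {"translation": [0,-0.004,-0.025],"turn": [0.005,0.004,-0.028],"hand": 0}
    - {"translation": [0,-0.004,-0.03],"turn": [0,0,0],"hand": 0}
    - {"translation": [0,0,-0.025],"turn": [0,0,0],"hand": 0}
    - {"translation": [0,0,-0.01],"turn": [0,0,0],"hand": 0}
    - {"translation": [0,0,0],"turn": [0,0,0],"hand": 0}

```text
time: 22.85
ee_pos: [0.6254, 0.1708, 0.2077]
eef_rot: [-0.028, 1.0, 0.001, 0.0]
ft_force: [0.4, -0.4, 0.7]
width: 0.0001
```

```bash
python3 -c "
from h import *
plan2(.152,.1752)"
```

```text
t 22.85 dp [ 0.0034  0.0018 -0.0325] dr [-0.002  0.001  0.005] w 0.0001 F [ 0.4 -0.4  0.7] q [-0.55  0.4   0.29  1.45 -0.12  1.31  1.37]
```

Call:
apply_moves:
  deltas:
    - {"translation": [0.002,0.001,-0.017],"turn": [0,0,0],"hand": 0}
    - {"translation": [0.001,0.001,-0.015],"turn": [0,0,0],"hand": 0}
    - {"translation": [0,0,0],"turn": [0,0,0],"hand": 0}

```text
time: 23.15
ee_pos: [0.63, 0.173, 0.1762]
eef_rot: [-0.027, 1.0, 0.002, 0.002]
ft_force: [0.2, 0.4, -0.3]
width: 0.0003
```

Call:
apply_moves:
  deltas:
    - {"translation": [0.008,0.0005,-0.005],"turn": [0,0,0],"hand": 0}
    - {"translation": [0.008,0.0005,-0.005],"turn": [0,0,0],"hand": 0}
    - {"translation": [0.009,0.0005,-0.009],"turn": [0,0,0],"hand": 0}

```text
time: 23.45
ee_pos: [0.6569, 0.1753, 0.1584]
eef_rot: [-0.028, 1.0, 0.003, 0.003]
ft_force: [-2.0, 0.2, 1.4]
width: 0.0002
```

```bash
python3 -c "
from h import *
plan2(.1866,.1465)"
```

```text
t 23.45 dp [ 0.0064 -0.0006 -0.0119] dr [-0.005  0.006  0.005] w 0.0002 F [-2.   0.2  1.4] q [-0.53  0.5   0.28  1.42 -0.14  1.23  1.39]
```

Contact with the handle reads about 2 N, as expected. I'll follow the arc down.

Call:
apply_moves:
  deltas:
    - {"translation": [0.0065,0,-0.012],"turn": [-0.005,0.006,0.005],"hand": 0}
    - {"translation": [0.006,0,-0.01],"turn": [0,0,0],"hand": 0}
    - {"translation": [0.005,0,-0.011],"turn": [0,0,0],"hand": 0}

```text
time: 23.75
ee_pos: [0.6775, 0.1757, 0.1228]
eef_rot: [-0.03, 1.0, 0.0, 0.001]
ft_force: [0.2, 0.2, 1.1]
width: 0.0004
```

```bash
python3 -c "
from h import *
plan2(.2041,.1067)"
```

```text
t 23.75 dp [ 0.0032 -0.     -0.0161] dr [-0.001  0.001 -0.001] w 0.0004 F [0.2 0.2 1.1] q [-0.51  0.58  0.27  1.39 -0.16  1.2   1.41]
```

Call:
apply_moves:
  deltas:
    - {"translation": [0.002,0,-0.008],"turn": [0,0,0],"hand": 0}
    - {"translation": [0.001,0,-0.006],"turn": [0,0,0],"hand": 0}

```text
time: 23.95
ee_pos: [0.6809, 0.1754, 0.1059]
eef_rot: [-0.03, 1.0, -0.0, 0.0]
ft_force: [-5.3, 0.9, 26.5]
width: 0.0003
```

Call:
apply_moves:
  deltas:
    - {"translation": [0,0,-0.003],"turn": [0,0,0],"hand": 0}

```text
time: 24.05
ee_pos: [0.6812, 0.1756, 0.1055]
eef_rot: [-0.03, 1.0, 0.0, 0.0]
ft_force: [-19.1, -2.5, 40.3]
width: 0.0006
```

Call:
apply_moves:
  deltas:
    - {"translation": [0,0,-0.002],"turn": [0,0,0],"hand": 0}

```text
time: 24.15
ee_pos: [0.6812, 0.1756, 0.1061]
eef_rot: [-0.03, 1.0, 0.001, 0.001]
ft_force: [-10.4, -2.5, 16.6]
width: 0.0005
```

Call:
apply_moves:
  deltas:
    - {"translation": [0,0,-0.002],"turn": [0,0,0],"hand": 0}

```text
time: 24.25
ee_pos: [0.6811, 0.1755, 0.1063]
eef_rot: [-0.03, 1.0, 0.001, 0.001]
ft_force: [-6.9, -1.5, 13.1]
width: 0.0005
```

The stop is reached at z 0.106, against 0.107 predicted. I'll retreat straight up and then check.

Call:
apply_moves:
  deltas:
    - {"translation": [0,0,0.01],"turn": [0,0,0],"hand": 0}
    - {"translation": [0,0,0.03],"turn": [0,0,0],"hand": 0}
    - {"translation": [0,0,0.045],"turn": [0,0,0],"hand": 0}
    - {"translation": [0,0,0.045],"turn": [0,0,0],"hand": 0}
    - {"translation": [-0.02,0.02,0.04],"turn": [0,0,0],"hand": 0}

```text
time: 24.75
ee_pos: [0.6582, 0.1901, 0.2753]
eef_rot: [-0.027, 1.0, -0.002, -0.004]
ft_force: [0.5, 0.1, 0.8]
width: 0.0002
```

Call:
apply_moves:
  deltas:
    - {"translation": [-0.03,-0.035,0.02],"turn": [0,0,0],"hand": 0}
    - {"translation": [-0.03,-0.04,0],"turn": [0,0,0],"hand": 0}
    - {"translation": [-0.03,-0.045,0],"turn": [0,0,0],"hand": 0}
    - {"translation": [-0.02,-0.045,0],"turn": [0,0,0],"hand": 0}
    - {"translation": [0,-0.045,0],"turn": [0,0,0],"hand": 0}

```text
time: 25.25
ee_pos: [0.5474, -0.0085, 0.3026]
eef_rot: [-0.035, 0.999, 0.002, 0.002]
ft_force: [1.3, -1.0, -0.1]
width: 0.0007
```

Call:
apply_moves:
  deltas:
    - {"translation": [0,-0.045,0],"turn": [0,0,0],"hand": 0}
    - {"translation": [0,-0.045,0],"turn": [0,0,0],"hand": 0}
    - {"translation": [0,-0.03,0],"turn": [0,0,0],"hand": 0}
    - {"translation": [0,0,0],"turn": [0,0,0],"hand": 0}

```text
time: 25.65
ee_pos: [0.5439, -0.1412, 0.3053]
eef_rot: [-0.031, 1.0, 0.002, 0.005]
ft_force: [0.7, 0.1, -0.6]
width: 0.0007
```

```bash
python3 - <<'E'
from h import *
s=readout.read_state(); print(s['time'],s['ee_pos'],s['ft_force'])
im=camera('top')[:,:,::-1].copy(); cv2.imwrite('pics/tf.png',im); im0=cv2.imread('pics/top0.png'); old=cv2.imread('pics/t9.png')
sd=camera('side')[:,:,::-1].copy(); cv2.imwrite('pics/sf.png',sd); sd0=cv2.imread('pics/side0.png')
def red(i,box):
    x0,y0,x1,y1=box; h=cv2.cvtColor(i[y0:y1,x0:x1],cv2.COLOR_BGR2HSV)
    m=cv2.inRange(h,(0,180,90),(4,255,255))|cv2.inRange(h,(174,180,90),(180,255,255)); ys,xs=np.nonzero(m)
    return len(xs), (xs.min()+x0,xs.max()+x0,ys.min()+y0,ys.max()+y0) if len(xs) else None
c,n=np.cos(YAW),np.sin(YAW)
def P(a,r): 
    jx=.115+r*np.cos(a); return [JIG[0]+c*jx,JIG[1]+n*jx,.073+r*np.sin(a)]
for nm,i in(("top open",old),("top now",im)): print(nm,red(i,(255,100,325,215)))
for a in(.96,.25,.16,.09): print(a,"pred top",proj("top",[P(a,.042),P(a,.126)]).round(1).tolist(),"side",proj("side",[P(a,.042),P(a,.126)]).round(1).tolist())
print("side now",red(sd,(195,180,300,330)))
# dark foot/bar and board slots shift: match the board's right slot / edge patch and other things
for nm,(x,y,w,h),a,b in(("slotR",(303,234,16,20),old,im),("slotL",(264,238,14,20),old,im),("boardBR",(308,246,22,12),old,im),("boardBL",(252,250,22,14),old,im),("tape",(428,140,52,52),im0,im),("glue",(165,158,45,40),im0,im),("spool",(136,244,42,38),old,im),("marker",(302,122,34,58),im0,im)):
    r=cv2.matchTemplate(b[y-8:y+h+8,x-8:x+w+8],a[y:y+h,x:x+w],cv2.TM_CCOEFF_NORMED); _,v,_,l=cv2.minMaxLoc(r); print(nm,"shift px",(l[0]-8,l[1]-8),round(v,2))
E
```

```text
25.65 [ 0.54394984 -0.14124105  0.3053206 ] [ 0.66465883  0.11664934 -0.55708273]
top open (226, (np.int64(275), np.int64(286), np.int64(151), np.int64(182)))
top now (290, (np.int64(277), np.int64(287), np.int64(140), np.int64(178)))
0.96 pred top [[283.5, 179.9], [279.3, 151.2]] side [[249.7, 249.7], [235.2, 223.4]]
0.25 pred top [[283.6, 174.9], [280.1, 137.8]] side [[246.0, 255.3], [224.9, 241.0]]
0.16 pred top [[283.7, 174.9], [280.4, 138.2]] side [[245.9, 256.4], [224.7, 244.1]]
0.09 pred top [[283.8, 175.0], [280.7, 138.7]] side [[245.9, 257.2], [224.7, 246.6]]
side now (161, (np.int64(224), np.int64(248), np.int64(245), np.int64(260)))
slotR shift px (0, 0) 0.99
slotL shift px (0, 0) 1.0
boardBR shift px (0, 0) 0.99
boardBL shift px (0, 0) 0.99
tape shift px (-5, 2) 0.08
glue shift px (0, 0) 1.0
spool shift px (0, 0) 0.99
marker shift px (0, 0) 0.99
```

```bash
python3 - <<'E'
from h import *
print("tape px side",proj("side",[[.6565,-.232,.012]]),"hand px top",proj("top",[[.544,-.141,.4]]))
s2=cv2.imread('pics/side0.png'); sf=cv2.imread('pics/sf.png')
a=s2[212:240,306:346]; r=cv2.matchTemplate(sf[202:250,296:356],a,cv2.TM_CCOEFF_NORMED); _,v,_,l=cv2.minMaxLoc(r); print("side tape shift",(l[0]-10,l[1]-10),v)
E
```

```text
tape px side [[326.71761311 225.05634109]] hand px top [[450.76852367 181.31521261]]
side tape shift (0, 0) 0.7557286620140076
```

The tape hasn't moved; the hand is only hiding it in the top view. Handing in.

```bash
python3 -c "
from bench import order
print(order.close_job())"
```

```text
the job is handed in; nothing more can be done
None
```

The board is turned over, lies bare back up along the middle of the bed, and the clamp is pressed fully closed on it. I handed the job in at about 26 s of the 72 s; no verdict came back.

**How:** I gripped the board near its end, turned it 90° and stood it upright on the mat. I then regripped it from the other face, turned it another 90° and laid it on the bed. Finally I followed the handle's arc down with closed fingers until it hit its stop.

**Last checks:**
- **Board:** measured after release and before clamping, its centre is about 2 mm from the bed's centre and its yaw is within 0.01 rad of the jig's. It showed no shift in the top picture after clamping.
- **Clamp handle:** the stop came at tool height 0.106 m, against 0.107 m predicted for fully closed. The handle's position in both pictures agrees with closed.
- **Other objects:** the glue, spool and marker showed no shift in the top picture.
- **Tape:** the hand hid it in the top view, so that check failed. The side view showed no shift, but the match was only fair (0.76).
- **Force:** the push on the handle stop briefly read about 45 N at the wrist, all through the fingertips. That is below the 120 N wrist limit; the 40 N limit applies to the arm and the gripper's body.

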